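# Set the cup warmer's wheel one click to the middle

### The arm

A 6-joint arm with a two-finger parallel gripper is mounted at the origin on a cart in front of the work surface, level with it; the furniture and walls round the work are solid. World frame = base frame: x ahead of the robot, y to its left, z up, the work surface at z = 0. Lengths are in m, angles in rad, forces in N, time in s.
With the tool pointing down it reaches from about 0.425 to 0.95 m from the base axis. Payload 3.5 kg.
Tool frame: the origin (TCP) lies between the finger pads; the fingertips stand 22 mm ahead of it and the grasp point (between the pads) lies 3 mm ahead of it (ctrl.nose_length is the z of the fingertips in the tool frame, in m); z points along the fingers, y is the line along which they close (so a half turn about z gives the same grasp; the last joint's range is limited). The gripper opens to 85 mm and grips with 20 to 120 N. Pads are 22 mm wide; open, the fingers measure 114 mm over their backs; the gripper's body (76 mm by 85 mm) begins 54 mm behind the grasp point. The pads swing forward as they close: fully open they stand 13 mm farther back than shut.
Start: joints at [0.989, 0.286, 1.577, -0, 1.279, -0.15], TCP at [0.282, 0.613, 0.253] pointing down, gripper open.
Joint ranges: [-2.77, 2.77], [-0.9, 2.22], [0.21, 2.48], [-1.53, 4.67], [0.24, 2.81], [-2.84, 2.84]. Speed limits (rad/s): [2.79, 2.79, 3.14, 3.14, 3.14, 3.14].

### API

Orientations are given as a unit quaternion [x, y, z, w].
In Python, from plant import ctrl gives the robot as it stands. The module is installed in compiled form; this text tells all that it offers.
- The arm moves only by the tool send_rows, never from a script. Its argument "rows" is text: rows parted by semicolons, each of 7 numbers parted by spaces: the turn, a rotation vector about the tool's x, y, z in parts of the range, where 1.0 means 180 degrees, then the shift along the tool's x, y, z in parts of the range, where 1.0 means 750 mm, then the opening, from -1 (shut) to 1 (fully open). A call has 1 to 8 rows; each row is the pose to reach, as a shift and turn from the pose commanded when the call began, along the tool's axes at that moment; what a row does not reach only later rows make up. A row lasts 1/8 s, in which the tool goes at most 62.5 mm and 10.7 degrees, less where a joint would pass 70% of its speed; a pose out of reach is approached as far as the arm can. A shift or turn number past 1, either way, is cut back to 1. A call with a gripper value outside its range is refused whole. The fingers move at their own pace and stop on an object; "grip_force" is the grip in N (left out, the last holds). Time passes only in rows, so rows that repeat a pose let the fingers close. It gives the time, the measured TCP pose, the force, the opening and the grip force at its end, in the units of the state.
- ctrl.get_state(): the state, without advancing time (a new reading comes with each control period).
- ctrl.read_camera(name): name is "scene" or "side" or "wrist"; returns a dict with "color" (384x512x3 uint8, red, green, blue), "fx", "fy", "cx", "cy" (pixels), "extrinsics" (4x4, takes a point from world to camera coordinates). Camera axes: x right, y down, z forward; pixel columns grow to the right and rows downward; lengths in m; the calibration is good to about 2 mm. A picture is of the moment at which its call begins. There is no depth.
- ctrl.sign_off(): hands the job in; it is judged then, once.
Trained networks look in a picture, given as the dict that the camera call returned (one of the last four; its "shot" number tells which), for a name from the list of things; names that differ only in an ending like _2 or _b are one class to them, and where a whole thing is asked for, a point or a joint stands for the part that bears it (a point fixed in the world has none). Each returns a list of dicts, best first, with "p" (0 to 1); they miss things now and then, are a little off and sometimes report something else, mostly with a low value. They report only what shows in the picture. A call takes as long as a camera call. They do not tell look-alikes from the thing itself.
- ctrl.look_for(picture, target): "position" ([x, y, z] in m, in the coordinates of the camera as it stood for that picture, good to about 4 mm: the middle of the surface that is visible of it).
The state is a dict: "time": time; "qpos": joint angles; "dq": joint speeds; "joint_efforts": joint torques, N m; "eef_pos": TCP position; "tcp_rot": TCP orientation; "contact_force": force on the tool from outside, world axes, zero at the start; "wrist_torque": the same for the moment, N m; "opening": opening from 0.0 (shut) to 1.0 (fully open); "finger_force": force on a finger pad.
Only numpy, scipy, OpenCV 4.12 (cv2) and the standard library are available. Lean on these libraries where they do the work, as an engineer would, in place of code of your own. Each camera call takes 0.05 s, during which the arm holds its last target. There are 200 camera calls.

### The job

The blue mug stands on one of the two plates of the white cup warmer. With the fingertips, roll the knurled wheel right beside that plate by one click, so that its orange mark comes to rest at the middle dots, and then let go of it. Press gently, do not run on past the middle, and do not pinch, lift or push anything about: leave the other wheel, the mug, the glass, the spice jar, the teaspoon and the warmer itself as they are.

Things in the scene. Friction and masses are not known exactly. Their poses are not given: they have to be found in the camera images.
- warmer: white twin cup warmer, loose, about 1.8 kg, 105 (x) x 320 (y) mm, deck 44 mm high. Origin: centre of the underside; x points away from the robot (within 0.25 rad), y left, z up. A round dark steel plate at each end (88 mm across, 4 mm high, y = +112 left, -112 mm right) and between them two dark knurled wheels, y = +40 (the left plate's) and -40 mm (the right plate's)
- plate_left (a point): centre of the top of the left plate, 48 mm above the worktop
- plate_right (a point): centre of the top of the right plate, 48 mm above the worktop
- apex_left (a point): highest point of the left wheel's rim, 52 mm above the worktop (does not turn). Thumbwheel 48 mm across, 22 mm wide, rubbery rim (friction about 1), level axle along the warmer's y, 24 mm below this point; its top 8 mm stand out of the deck. Spring-mounted: pressing down meets 1.5 N at first; 6 N sinks it 3 mm onto its stop
- apex_right (a point): highest point of the right wheel's rim; the wheel is like the left one
- wheel_left (a joint): left wheel's angle, rad; + = top of the rim rolled away from the robot. Detents: -0.6 (orange mark at small dots, robot side), 0 (mark on top, middle dots), +0.6 (large dots, far side); stops at +-0.68. One click = 14.4 mm of rim travel, about 2 N at the rim. Ridges at +-0.3: once past one, the wheel let go falls into the next detent. Starts at the large dots
- wheel_right (a joint): right wheel's angle, the same in all (detents -0.6, 0, +0.6), but this wheel starts at the small dots (about -0.6)
- pier_corner (a point): foot of the nearest corner of the tall grey wall pier at the right of the worktop: it fills everything beyond this point in x and to the right of it in y, from the worktop up past the robot's reach. Keep arm and gripper clear of it
- mug: blue mug, 53 mm high, bowl 59 mm across, standing on one of the plates (left or right). Origin on its underside, under the middle of its 84 mm length with handle; the bowl's centre is 12 mm off towards the mug's +y, the handle on -y
- glass: clear drinking glass, 51 mm across, 58 mm high, standing on the other plate. Origin: centre of its underside
- spice_jar: small glass spice jar with black cap, 44 mm across, 96 mm high, standing to the right of the warmer. Origin: centre of its underside
- spoon: steel teaspoon, 138 mm long, lying in front of the warmer. Origin: its middle
Things that resemble listed ones, but are neither listed nor needed, are in the scene too. Leave any black look-alike of the glass alone.

How it is judged:
On the way:
1. the fingers touch the warmer's wheel (contact force between the fingers and warmer above 0.5 N), for 0.1 s.
At the end, for the whole second after the job is handed in: The wheel beside the mug's plate rests in its middle detent (within 0.1 rad of 0), the other wheel is still in the detent it started in, mug and glass stand upright on their plates and the warmer stands flat (((horizontal distance between mug and plate_left below 0.04 m and value of joint wheel_left between -0.1 and 0.1 rad and velocity of joint wheel_left between -0.05 and 0.05 rad/s and value of joint wheel_right below -0.45 rad) or (horizontal distance between mug and plate_right below 0.04 m and value of joint wheel_right between -0.1 and 0.1 rad and velocity of joint wheel_right between -0.05 and 0.05 rad/s and value of joint wheel_left above 0.45 rad)) and angle between each of mug, glass's own z axis and vertical below 0.1 rad and angle between warmer's own z axis and vertical below 0.03 rad); the robot touches nothing.
It fails at once if the other wheel is turned out of its detent, or a wheel runs past the middle over the next ridge ((horizontal distance between mug and plate_left below 0.04 m and value of joint wheel_right above -0.35 rad) or (horizontal distance between mug and plate_right below 0.04 m and value of joint wheel_left below 0.35 rad) or value of joint wheel_left below -0.35 rad or value of joint wheel_right above 0.35 rad).
It fails at once if the warmer is shoved by more than 20 mm, or lifted or tipped (distance of warmer from where it was at the start of the episode above 0.02 m or height (world z) of warmer above 0.006 m or angle between warmer's own z axis and vertical above 0.06 rad).
It fails at once if the mug or the glass is moved by more than 20 mm, lifted or tipped (distance of any of mug, glass from where it was at the start of the episode above 0.02 m or height (world z) of any of mug, glass above 0.058 m or angle between any of mug, glass's own z axis and vertical above 0.2 rad).
It fails at once if the spice jar or the teaspoon is moved by more than 20 mm or the jar tipped (distance of any of spice_jar, spoon from where it was at the start of the episode above 0.02 m or angle between spice_jar's own z axis and vertical above 0.2 rad).
It fails at once if the fingers press on the warmer or its wheels with more than 30 N (contact force between the fingers and warmer above 30 N).
It also fails if it takes over 32 s, if anything falls off the work surface, if the arm or the gripper's body presses on something with over 40 N, if the wrist force passes 120 N, or if a joint passes its speed limit or range.

## Working session

There is one attempt and no reset: what is moved stays moved. The work goes in short steps, Python scripts to look and compute and a tool call to move; the robot and the scene stay as the last step left them, time stands still between calls to the robot, and variables do not carry over. Pictures are saved under pics/ and viewed, at most 10 in all, crops included, and the job is handed in when it is done.

Besides the shell and the picture viewer there is one more tool, called after "Call:" as name(argument=value, ...) on one line, values as JSON. send_rows: Moves the arm, as the interface text tells. Its arguments: {"type":"object","properties":{"rows":{"type":"string"},"grip_force":{"type":"number"}},"required":["rows"]}

```bash
mkdir -p pics; cat > h.py <<'E'
import numpy as np, cv2
from plant import ctrl
def w(pic,p):
    E=np.array(pic["extrinsics"]); return np.linalg.inv(E)@np.r_[p,1]
def proj(pic,P):
    c=(np.array(pic["extrinsics"])@np.r_[P,1])[:3]
    return np.array([pic["fx"]*c[0]/c[2]+pic["cx"],pic["fy"]*c[1]/c[2]+pic["cy"]])
def onz(pic,uv,z):
    Ei=np.linalg.inv(np.array(pic["extrinsics"])); d=Ei[:3,:3]@np.array([(uv[0]-pic["cx"])/pic["fx"],(uv[1]-pic["cy"])/pic["fy"],1]); o=Ei[:3,3]
    return o+d*(z-o[2])/d[2]
def save(pic,n): cv2.imwrite(f"pics/{n}.png",pic["color"][:,:,::-1])
E
python3 - <<'E'
from h import *
ims=[]
for n in ["scene","side"]:
    p=ctrl.read_camera(n); ims.append(p["color"][:,:,::-1])
    print(n, np.round(np.linalg.inv(np.array(p["extrinsics"]))[:3,3],3))
    for t in ["warmer","apex_left","apex_right","plate_left","plate_right","mug","glass","spice_jar","spoon","pier_corner"]:
        print(t,[(np.round(w(p,d["position"])[:3],3).tolist(),round(d["p"],2)) for d in ctrl.look_for(p,t)[:3]])
    cv2.imwrite(f"pics/{n}0.png",cv2.resize(p["color"][:,:,::-1],(800,600)))
print(ctrl.get_state())
E
```

```text
scene [-0.081 -0.378  0.987]
warmer [([0.44, 0.1, 0.04], 0.94)]
apex_left [([0.445, 0.102, 0.04], 0.75)]
apex_right [([0.44, 0.101, 0.049], 0.93), ([0.474, 0.004, 0.085], 0.5), ([0.372, 0.161, 0.006], 0.23)]
plate_left [([0.446, 0.103, 0.045], 0.72)]
plate_right [([0.441, 0.097, 0.044], 0.75), ([0.373, 0.165, 0.006], 0.5)]
mug [([0.439, 0.231, 0.087], 0.86)]
glass [([0.476, 0.001, 0.09], 0.83), ([0.392, -0.119, 0.039], 0.75), ([0.486, 0.343, 0.04], 0.69)]
spice_jar [([0.468, -0.103, 0.077], 0.82)]
spoon [([0.372, 0.164, 0.005], 0.73), ([0.444, 0.102, 0.045], 0.64)]Traceback (most recent call last):
  File "<stdin>", line 7, in <module>
ValueError: it knows: apex_left, apex_right, glass, mug, plate_left, plate_right, spice_jar, spoon, warmer, wheel_left, wheel_right
```

```bash
python3 - <<'E'
from h import *
for n in ["scene","side"]:
    p=ctrl.read_camera(n)
    print(n, np.round(np.linalg.inv(np.array(p["extrinsics"]))[:3,3],3))
    cv2.imwrite(f"pics/{n}0.png",cv2.resize(p["color"][:,:,::-1],(800,600)))
    for t in ["warmer","mug","glass"]:
        print(t,[(np.round(w(p,d["position"])[:3],3).tolist(),round(d["p"],2)) for d in ctrl.look_for(p,t)[:3]])
print(ctrl.get_state(),ctrl.nose_length)
E
```

```text
scene [-0.081 -0.378  0.987]
warmer [([0.44, 0.102, 0.04], 0.88)]
mug [([0.438, 0.227, 0.085], 0.87), ([0.442, 0.102, 0.041], 0.33)]
glass [([0.484, 0.344, 0.041], 0.94), ([0.409, 0.376, 0.042], 0.78), ([0.479, 0.001, 0.086], 0.74)]
side [-0.121  1.038  0.663]
warmer [([0.43, 0.151, 0.047], 0.7)]
mug [([0.435, 0.24, 0.088], 0.72)]
glass [([0.47, 0.018, 0.088], 0.96), ([0.479, 0.354, 0.042], 0.9), ([0.386, -0.108, 0.041], 0.86)]
{'time': 0.9, 'qpos': array([ 9.89010696e-01,  2.86280134e-01,  1.57668127e+00, -9.24439688e-06,
        1.27861068e+00, -1.49979963e-01]), 'dq': array([ 2.06175576e-04,  1.04329288e-03, -5.34997807e-04, -4.25608668e-04,
       -2.76947835e-05, -8.68743321e-04]), 'joint_efforts': array([-1.78173846e-04, -4.05951905e+01, -2.92946953e+01, -1.91861368e-04,
        4.31004473e-04, -3.56553613e-06]), 'eef_pos': array([0.2824528 , 0.61305225, 0.25334828]), 'tcp_rot': array([2.14228088e-01, 9.76783664e-01, 8.02165429e-06, 7.81342967e-06]), 'contact_force': array([-0.117191  , -0.46416916, -0.17049047]), 'wrist_torque': array([ 0.01995613, -0.00494215,  0.01484806]), 'finger_force': 0.0, 'opening': 0.9996874844082128} 0.022
```

View pics/scene0.png

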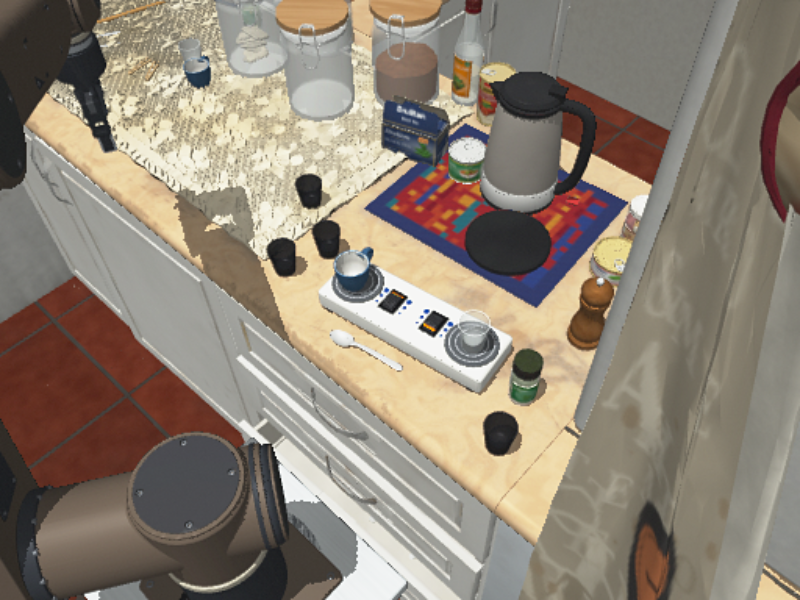

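View pics/side0.png

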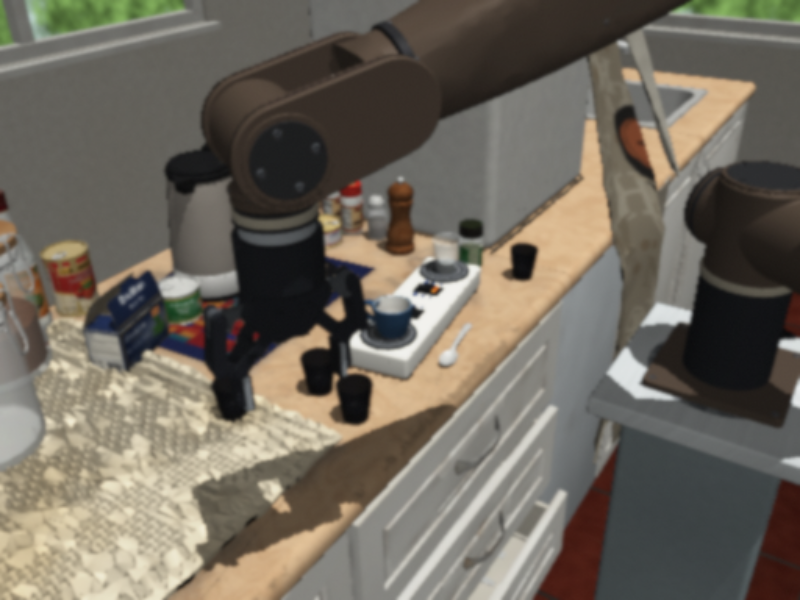

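The scene view shows the blue mug on the left plate at (352,272) and the clear glass on the right plate at (473,330). The wheel candidates are left (395,300) and right (433,323). The look-alikes are a blue mug far off at (198,72), which is not on a plate, and some black cups. I choose the left wheel at (395,300), which has to roll toward the robot. I'll check that in a close crop.

```bash
python3 - <<'E'
from h import *
p=ctrl.read_camera("scene")
x0,y0,x1,y1=200,150,335,250
c=p["color"][y0:y1,x0:x1,::-1]
cv2.imwrite("pics/crop1.png",cv2.resize(c,None,fx=5.9,fy=5.9,interpolation=cv2.INTER_CUBIC))
# fit white deck
hsv=cv2.cvtColor(p["color"],cv2.COLOR_RGB2HSV)
np.savez("sc.npz",color=p["color"],**{k:p[k] for k in("fx","fy","cx","cy","extrinsics")})
for t in ["wheel_left","wheel_right"]:
    print(t,[(np.round(w(p,d["position"])[:3],3).tolist(),round(d["p"],2)) for d in ctrl.look_for(p,t)[:3]])
E
```

```text
wheel_left [([0.44, 0.097, 0.046], 0.42)]
wheel_right [([0.461, 0.075, 0.048], 0.5)]
```

View pics/crop1.png

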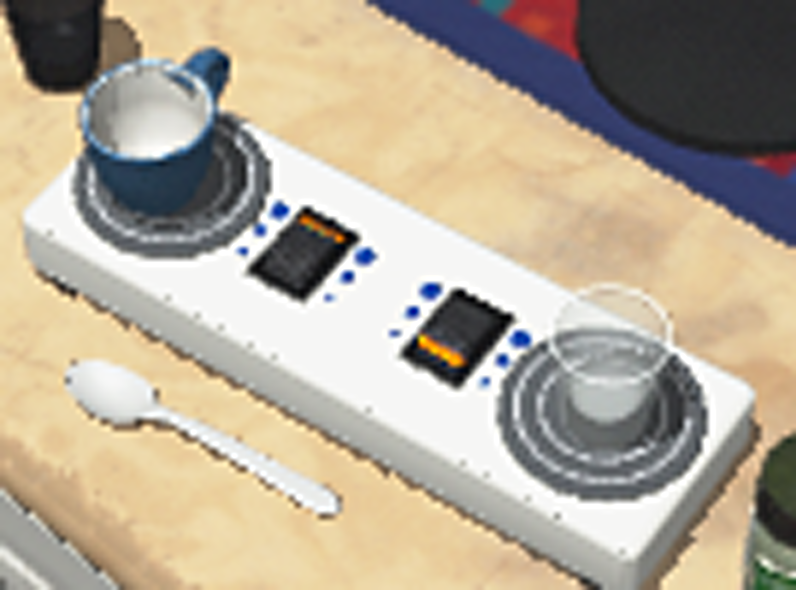

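The crop confirms the choice. The left wheel at crop (304,253) has its orange mark at the far, large dots, and it sits beside the blue mug. The right wheel at (459,337) has its mark on the near side.

```bash
python3 - <<'E'
from h import *
p=dict(np.load("sc.npz"))
def c(u,v,z): return onz(p,((u+.5)/5.9-.5+200,(v+.5)/5.9-.5+150),z)
PL=c(172,185,.048);PR=c(602,412,.048)
# middle dots either side of each wheel, z=.044
L=(c(260,230,.044)+c(348,277,.044))/2; R=(c(412,312,.044)+c(503,360,.044))/2
for n,q in zip(("PL","PR","L","R"),(PL,PR,L,R)): print(n,np.round(q,4))
d=L-R; print(np.hypot(*(PL-PR)[:2]), np.hypot(*d[:2]))
d=PL-PR; yaw=np.arctan2(-d[0],d[1]); print("yaw",yaw, "yawLR",np.arctan2(-(L-R)[0],(L-R)[1]))
m=(PL+PR)/2; yd=d[:2]/np.hypot(*d[:2]); print("mid",m,"apexL",m[:2]+.04*yd)
for n,uv in {"mugrim":(150,108)}.items(): print(n,np.round(c(*uv,.101),4))
print("handle",c(213,65,.09),"jar cap",)
from scipy.spatial.transform import Rotation as Ro
print(Ro.from_quat(ctrl.get_state()["tcp_rot"]).as_matrix().round(3))
E
```

```text
PL [0.4423 0.2241 0.048 ]
PR [0.4759 0.0049 0.048 ]
L [0.4558 0.1566 0.044 ]
R [0.4673 0.0774 0.044 ]
0.22169467465507828 0.08001810312585407
yaw 0.1524120970071746 yawLR 0.14401702669801836
mid [0.45910598 0.11449455 0.048     ] apexL [0.45303307 0.15403086]
mugrim [0.4368 0.2276 0.101 ]
handle [0.47966203 0.23275044 0.09      ] jar cap
[[-0.908  0.418  0.   ]
 [ 0.418  0.908 -0.   ]
 [-0.    -0.    -1.   ]]
```

Units first: shifts go in shares of 750 mm and turns go in shares of 180 degrees. So -354 mm is -0.472, -340 mm is -0.4533, -33.3 degrees is -0.185.

Call:
send_rows(rows="0 0 -0.185 -0.472 -0.4533 0 -1;0 0 -0.185 -0.472 -0.4533 0 -1;0 0 -0.185 -0.472 -0.4533 0 -1;0 0 -0.185 -0.472 -0.4533 0 -1;0 0 -0.185 -0.472 -0.4533 0 -1;0 0 -0.185 -0.472 -0.4533 0 -1;0 0 -0.185 -0.472 -0.4533 0 -1;0 0 -0.185 -0.472 -0.4533 0 -1", grip_force=20)

```text
time: 2.05
eef_pos: [0.4622, 0.1541, 0.2538]
tcp_rot: [-0.074, 0.997, 0.0, 0.001]
contact_force: [0.9, 0.2, 0.7]
opening: 0.002
finger_force: 0.0
```

Call:
send_rows(rows="0 0 0 0 0 0 -1;0 0 0 0 0 0 -1;0 0 0 0 0 0 -1;0 0 0 0 0 0 -1")

```text
time: 2.55
eef_pos: [0.4612, 0.1573, 0.2533]
tcp_rot: [-0.076, 0.997, 0.0, -0.0]
contact_force: [0.0, 0.3, 0.8]
opening: 0.001
finger_force: 0.0
```

```bash
python3 - <<'E'
from h import *
p=ctrl.read_camera("wrist")
im=p["color"][:,:,::-1].copy()
print(np.linalg.inv(np.array(p["extrinsics"]))[:3,3], proj(p,(.4545,.155,.052)),proj(p,(.4423,.2241,.048)),proj(p,(.4759,.0049,.048)))
cv2.imwrite("pics/wr1.png",cv2.resize(im,(800,600)))
E
```

```text
[0.39043081 0.14653179 0.37386958] [259.17405724 170.39385115] [318.57593913 168.33946471] [130.81261805 168.53102512]
```

View pics/wr1.png

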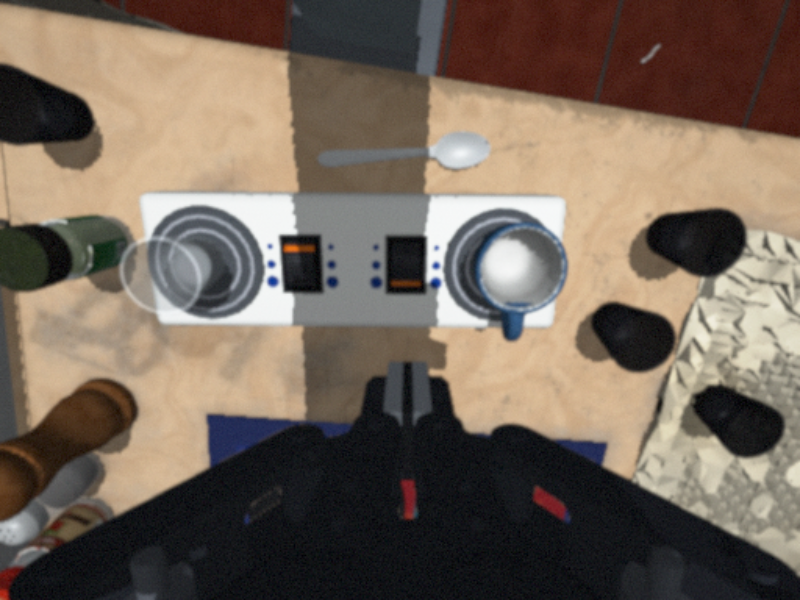

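The wrist view puts the left wheel at (406,264), within 1 px of its predicted position, with the mark on the far side. The closed fingertips, at (407,370), are lined up with it.

In the tool's units: 172 mm is 0.2293, 168 mm is 0.224.

Call:
send_rows(rows="0 0 0 0 0 0.0667 -1;0 0 0 0 0 0.1333 -1;0 0 0 0 0 0.1867 -1;0 0 0 0 0 0.2133 -1;0 0 0 0 0 0.224 -1;0 0 0 0 0 0.2293 -1;0 0 0 0 0 0.2293 -1;0 0 0 0 0 0.2293 -1")

```text
time: 3.6
eef_pos: [0.4624, 0.1562, 0.0824]
tcp_rot: [-0.075, 0.997, 0.0, 0.001]
contact_force: [0.6, 0.9, 0.0]
opening: -0.001
finger_force: 0.0
```

In the tool's units: 8 mm is 0.0107, 6 mm is 0.008.

Call:
send_rows(rows="0 0 0 0 0 0.0053 -1;0 0 0 0 0 0.008 -1;0 0 0 0 0 0.0107 -1;0 0 0 0 0 0.0107 -1;0 0 0 0 0 0.0107 -1")

```text
time: 4.22
eef_pos: [0.4619, 0.1561, 0.0736]
tcp_rot: [-0.075, 0.997, -0.0, 0.0]
contact_force: [-0.9, -0.2, 2.1]
opening: 0.0
finger_force: 1.1
```

In the tool's units: 1 mm is 0.0013, 0.5 mm is 0.0007.

Call:
send_rows(rows="0 0 0 0 0 0.0007 -1;0 0 0 0 0 0.0013 -1;0 0 0 0 0 0.0013 -1;0 0 0 0 0 0.0013 -1")

```text
time: 4.72
eef_pos: [0.4619, 0.1561, 0.0725]
tcp_rot: [-0.075, 0.997, -0.0, 0.0]
contact_force: [-0.1, -0.5, 4.2]
opening: -0.0
finger_force: 1.8
```

In the tool's units: 4 mm is 0.0053, 3 mm is 0.004.

Call:
send_rows(rows="0 0 0 0 0 0.0007 -1;0 0 0 0 0 0.0013 -1;0 0 0 0.0013 0 0.0013 -1;0 0 0 0.0027 0 0.0013 -1;0 0 0 0.004 0 0.0013 -1;0 0 0 0.0053 0 0.0013 -1;0 0 0 0.0053 0 0.0013 -1")

```text
time: 5.6
eef_pos: [0.4577, 0.1555, 0.0714]
tcp_rot: [-0.075, 0.997, -0.0, -0.0]
contact_force: [3.3, 0.5, 5.5]
opening: -0.003
finger_force: 2.6
```

In the tool's units: 7 mm is 0.0093, 6 mm is 0.008.

Call:
send_rows(rows="0 0 0 0.0013 0 0 -1;0 0 0 0.0027 0 0 -1;0 0 0 0.004 0 0 -1;0 0 0 0.0053 0 0 -1;0 0 0 0.0067 0 0 -1;0 0 0 0.008 0 0 -1;0 0 0 0.0093 0 0 -1;0 0 0 0.0093 0 0 -1")

```text
time: 6.6
eef_pos: [0.4495, 0.1543, 0.0709]
tcp_rot: [-0.075, 0.997, -0.0, -0.002]
contact_force: [0.5, 0.1, 6.5]
opening: -0.001
finger_force: 3.2
```

```bash
python3 - <<'E'
from h import *
p=ctrl.read_camera("scene")
c=p["color"][165:225,225:305,::-1]
cv2.imwrite("pics/s2.png",cv2.resize(c,None,fx=9,fy=9,interpolation=cv2.INTER_CUBIC))
E
```

```text
(no output)
```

View pics/s2.png

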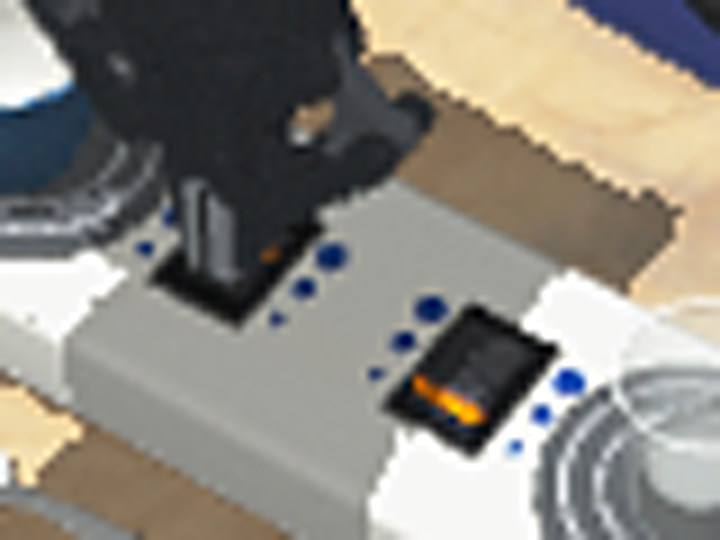

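The tips are on the left wheel and the orange mark at (270,252) is close to the middle dots. The drag force has dropped, so I'll lift straight up.

Call:
send_rows(rows="0 0 0 0 0 -0.0027 -1;0 0 0 0 0 -0.0067 -1;0 0 0 0 0 -0.02 -1;0 0 0 0 0 -0.0667 -1;0 0 0 0 0 -0.1333 -1;0 0 0 0 0 -0.2 -1;0 0 0 0 0 -0.2 -1;0 0 0 0 0 -0.2 -1")

```text
time: 7.65
eef_pos: [0.4498, 0.1544, 0.2204]
tcp_rot: [-0.075, 0.997, -0.0, -0.001]
contact_force: [-0.1, -0.6, -0.0]
opening: 0.0
finger_force: 0.0
```

```bash
python3 - <<'E'
from h import *
p=ctrl.read_camera("wrist")
c=p["color"][100:240,60:380,::-1]
cv2.imwrite("pics/w2.png",cv2.resize(c,None,fx=2.5,fy=2.5,interpolation=cv2.INTER_CUBIC))
E
```

```text
(no output)
```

View pics/w2.png

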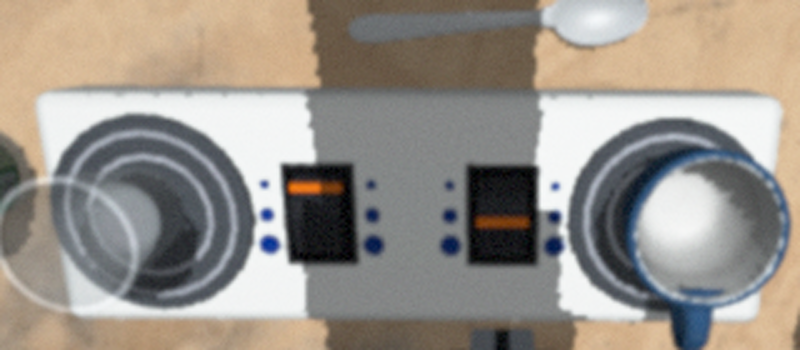

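The left wheel's mark, at (502,222), sits on the middle dots at (450/555,216) once its 8 mm height is allowed for. The right wheel's mark is still at the small dots, and the mug, glass and spoon have not moved. I'll hand the job in.

```bash
python3 -c "
from plant import ctrl
print(ctrl.sign_off())"
```

```text
the job is handed in; nothing more can be done
None
```

I rolled the left wheel, beside the blue mug's plate, one click toward the robot. The last picture shows its mark resting at the middle dots, with the fingers clear and nothing else visibly moved, and I handed the job in (no verdict came back).

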